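# Hold the strainer over the teacup

### The arm

A 6-joint arm with a two-finger parallel gripper is mounted at the origin on the work surface. World frame = base frame: x ahead of the robot, y to its left, z up, the work surface at z = 0. Lengths are in mm, angles in rad, forces in N, time in s.
With the tool pointing down it reaches from about 350 to 775 mm from the base axis. Payload 7.3 kg.
Tool frame: the origin (TCP) lies at the centre of the arm's flange, where the gripper is bolted on; the fingertips stand 178 mm ahead of it and the grasp point (between the pads) lies 159 mm ahead of it; z points along the fingers, y is the line along which they close (so a half turn about z gives the same grasp; the last joint's range is limited). The gripper opens to 92 mm and grips with 3 to 60 N. Pads are 19 mm wide; open, the fingers measure 130 mm over their backs; the gripper's body (75 mm by 190 mm) begins 47 mm behind the grasp point.
Start: joints at [1.169, 0.342, 1.524, -0, 1.275, -0.146], TCP at [132.813, 507.926, 404.741] pointing down, gripper open.
Joint ranges: [-2.53, 2.53], [-0.77, 2.02], [0.04, 2.7], [-1, 4.14], [0.28, 2.66], [-3.11, 3.11]. Speed limits (rad/s): [2.57, 2.57, 3.14, 3.14, 3.14, 3.14].

### API

Orientations are given as [roll, pitch, yaw] about the fixed x, y, z axes, in that order (R = Rz(yaw) Ry(pitch) Rx(roll)).
In Python, from plant import * gives the robot as it stands. The module is installed in compiled form; this text tells all that it offers.
- The arm moves only by the shell command python3 -m inch 'ROWS'. ROWS is JSON, a list of rows, each a list of 5 numbers: the shift along the tool's x, y, z in m, then the turn about the tool's z in rad, then the opening, from 0 (shut) to 1 (fully open). In form: [[tx, ty, tz, spin, claw], ...]. A call has 1 to 8 rows; each row is the pose to reach, as a shift and turn from the pose commanded when the call began, along the tool's axes at that moment; what a row does not reach only later rows make up. A row lasts 1/12 s, in which the tool goes at most 41.7 mm and 7.16 degrees, less where a joint would pass 70% of its speed; a pose out of reach is approached as far as the arm can. A call with a gripper value outside its range is refused whole. The fingers move at their own pace and stop on an object; the grip force is fixed at half the most. Time passes only in rows, so rows that repeat a pose let the fingers close. It gives the time, the measured TCP pose, the force, the opening and the grip force at its end, in the units of the state.
- get_obs(): the state, without advancing time (a new reading comes with each control period).
- capture(name): name is "scene" or "top" or "wrist"; returns a dict with "color" (480x640x3 uint8, red, green, blue), "intrinsics" (3x3 intrinsics, pixels), "distortion" ([k1, k2, p1, p2, k3] as OpenCV has them; the pictures are not rectified), "pose" (4x4, takes a point from camera to world coordinates). Camera axes: x right, y down, z forward; pixel columns grow to the right and rows downward; lengths in mm; the calibration is good to about 2 mm. A picture is of the moment at which its call begins. There is no depth.
- close_job(): hands the job in; it is judged then, once.
Trained networks look in a picture, given as the dict that the camera call returned (one of the last four; its "shot" number tells which), for a name from the list of things; names that differ only in an ending like _2 or _b are one class to them, and where a whole thing is asked for, a point or a joint stands for the part that bears it (a point fixed in the world has none). Each returns a list of dicts, best first, with "conf" (0 to 1); they miss things now and then, are a little off and sometimes report something else, mostly with a low value. They report only what shows in the picture. A call takes as long as a camera call. They do not tell look-alikes from the thing itself.
- look_for(picture, target): "rect" ([centre column, centre row, width, height] in pixels, round what is visible of it).
- trace(picture, target): "pixels" (480x640 bool, what is visible of it) and "rect" ([centre column, centre row, width, height] in pixels, round what is visible of it).
- tip_of(picture, target): "centre" ([column, row] in pixels: a listed point, or the origin of a listed thing).
The state is a dict: "time": time; "joint_positions": joint angles; "dq": joint speeds; "tau": joint torques, N m; "tool_pos": TCP position; "tcp_rot": TCP orientation; "contact_force": force on the tool from outside, world axes, zero at the start; "moment": the same for the moment, N m; "grip_width": finger opening in mm; "finger_force": force on a finger pad.
Only numpy, scipy, OpenCV 4.12 (cv2) and the standard library are available. Lean on these libraries where they do the work, as an engineer would, in place of code of your own. Each camera call takes 0.05 s, during which the arm holds its last target. There are 200 camera calls.

### The job

Tea is about to be poured: take the strainer ladle up and off the hook of its stand, carry it over the storage box and saucepan that stand between, and hold it for the pourer over the teacup, its bowl level, centred over the cup's mouth and about a centimetre above the rim. Do not let the strainer touch the cup or bump anything on the way, and leave everything else standing where it is. Finish like that, still holding the strainer quite still in the air; do not put it down or let go.

Things in the scene. Friction and masses are not known exactly. Their poses are not given: they have to be found in the camera images.
- strainer: Strainer ladle, 190 mm tall, mouth up, about 0.15 kg: perforated steel bowl (72 mm across, 32 mm deep), steel shank from the +x side of its rim, upright black handle. Origin: outside bottom of the bowl, its middle; z up. Handle at x = +12.5 mm, 10 mm thick along x, 22 mm wide along y; its end (z = 150 to 190 mm) 26 mm wide. It starts hanging plumb, the hook through the slot in the handle end.
- strainer_slot (a point): Centre of the hanging slot in the handle end, z = 164 mm on the strainer; same axes. The slot is 12 mm wide along y, 28 mm high, open through along x, with 12 mm of handle above and 7 mm each side. Grip here from above, fingers closing along y on the 26 mm wide handle end, either side of the hook's rod.
- stand: Steel ladle stand, fixed: a drip dish 116 mm across under the strainer and, behind, an upright 7 mm rod bent over at the top (244 mm) into a hook. Origin: on the table under the middle of the hook's saddle; the upright is 65 mm along the stand's +x, the hook's open end points along its -x. The hanging strainer has the same axes.
- hook (a point): Top of the hook's saddle, 235.5 mm above the table, where the slot's upper edge rests; stand's axes. The 7 mm rod runs level 13 mm along -x, then turns up to a tip 8 mm higher, 25 mm out. Lift the strainer 10 to 19 mm, take it 45 mm or more along -x, and it is free.
- cup: White teacup, upright on its saucer: 66 mm high, mouth 84 mm outside diameter, wall 3 mm, handle on its +y side to 65 mm from the axis. Origin: centre of its underside.
- cup_rim (a point): Centre of the teacup's mouth, in the plane of the rim (about 71 mm above the table).
- saucer: White saucer under the teacup, 144 mm across, 18 mm high. Origin: centre of its underside.
- spare_saucer: A second saucer like it, empty, on the table. Origin: centre of its underside.
- storage_box: Translucent green lever-lock storage box with its lid clipped on, 164 mm along x, 204 mm along y, 110 mm high, between stand and cup. Origin: centre of its underside.
- pan: Aluminium saucepan, 160 mm across, rim 75 mm high, straight handle along its +x to 216 mm from its axis, beside the box and between stand and cup. With its lid's knob it is 109 mm high. Origin: centre of its underside.
- pan_lid: Aluminium lid lying loose on the saucepan, 166 mm across, its knob's top 34 mm above the pan's rim. Origin: centre of its underside.
- bowl: White bowl standing upside down, 132 mm across, 56 mm high. Origin: centre of its underside on the table.
- spoon: Steel tablespoon, 196 mm long along its x, lying loose across the upturned bowl's foot. Origin: its middle, underside.
Things that resemble listed ones, but are neither listed nor needed, are in the scene too. Leave any purple look-alike of the cup alone.

How it is judged:
By the outcome, as a careful person would: the job done as asked, in the order asked, and still so for the second after the job is handed in, while the arm keeps its last pose, push and grip.
It also fails if it takes over 45 s, if anything falls off the work surface, if the arm or the gripper's body presses on something with over 40 N, if the wrist force passes 120 N, or if a joint passes its speed limit or range.

## Working session

There is one attempt and no reset: what is moved stays moved. The work goes in short steps, Python scripts to look and compute and a shell command to move; the robot and the scene stay as the last step left them, time stands still between calls to the robot, and variables do not carry over. Pictures are saved under pics/ and viewed, at most 10 in all, crops included, and the job is handed in when it is done.

```bash
mkdir -p pics; cat > h.py <<'E'
from plant import *
import numpy as np, cv2
def save(c,n): cv2.imwrite('pics/'+n,cv2.cvtColor(c["color"],cv2.COLOR_RGB2BGR))
def ray(c,p):
    K=np.array(c["intrinsics"],float);d=np.array(c["distortion"],float);T=np.array(c["pose"],float)
    u=cv2.undistortPoints(np.array([[p]],float),K,d)[0,0]
    v=T[:3,:3]@np.array([u[0],u[1],1]);return T[:3,3],v/np.linalg.norm(v)
def atz(c,p,z):
    o,v=ray(c,p);return o+v*(z-o[2])/v[2]
def tri(L):
    A=np.zeros((3,3));b=np.zeros(3)
    for c,p in L:
        o,v=ray(c,p);M=np.eye(3)-np.outer(v,v);A+=M;b+=M@o
    x=np.linalg.solve(A,b)
    res=[np.linalg.norm((np.eye(3)-np.outer(v,v))@(x-o)) for o,v in (ray(c,p) for c,p in L)]
    return x,res
def proj(c,X):
    T=np.linalg.inv(np.array(c["pose"],float));r=cv2.Rodrigues(T[:3,:3])[0]
    return cv2.projectPoints(np.array([X],float),r,T[:3,3],np.array(c["intrinsics"],float),np.array(c["distortion"],float))[0][0,0]
E
python3 - <<'E'
from h import *
np.set_printoptions(precision=1,suppress=True)
o=get_obs();print(o)
C={n:capture(n) for n in("scene","top","wrist")}
for n,c in C.items():
    save(c,n+'0.png');print(n,np.array(c["pose"])[:3,3],np.array(c["pose"])[:3,2])
    for t in("strainer","strainer_slot","hook","stand","cup","cup_rim","storage_box","pan","pan_lid"):
        r=tip_of(c,t);print(n,t,[(np.round(d["centre"],1).tolist(),round(d["conf"],2)) for d in r[:4]])
E
```

```text
{'time': 0.0, 'joint_positions': array([ 1.2,  0.3,  1.5, -0. ,  1.3, -0.1]), 'dq': array([-0.,  0., -0.,  0., -0., -0.]), 'tau': array([  0. , -43.1, -24.4,   0.1,   0.1,  -0. ]), 'tool_pos': array([132.8, 507.8, 404. ]), 'tcp_rot': array([-3.1, -0. ,  2.9]), 'contact_force': array([ 0. , -0.6,  0.2]), 'moment': array([ 0.,  0., -0.]), 'finger_force': 0.0, 'grip_width': 91.79891912212834}
scene [1053.1  719.9  765.5] [-0.5 -0.6 -0.6]
scene strainer [([257.4, 188.9], 0.7), ([275.4, 254.3], 0.33)]
scene strainer_slot [([247.5, 139.7], 0.76)]
scene hook [([245.2, 133.9], 0.91), ([303.1, 359.9], 0.61), ([276.7, 279.5], 0.58), ([330.8, 248.4], 0.3)]
scene stand [([254.2, 203.1], 0.71)]
scene cup [([482.6, 376.3], 0.77), ([420.4, 321.8], 0.75)]
scene cup_rim [([493.1, 356.8], 0.71), ([419.5, 302.3], 0.59)]
scene storage_box [([331.7, 247.8], 0.66), ([256.2, 203.3], 0.52)]
scene pan [([274.9, 283.1], 0.85)]
scene pan_lid [([272.7, 257.2], 0.79)]
top [ 384.    75.6 1340. ] [ 0.2  0.  -1. ]
top strainer [([502.7, 277.6], 0.86)]
top strainer_slot []
top hook [([533.9, 256.5], 0.88)]
top stand [([495.4, 274.1], 0.75)]
top cup [([150.3, 297.4], 0.68), ([222.2, 298.5], 0.64), ([360.7, 217.2], 0.63)]
top cup_rim [([143.5, 298.9], 0.79)]
top storage_box [([363.5, 302.3], 0.62)]
top pan []
top pan_lid [([359.8, 216.7], 0.56)]
wrist [ 56.8 526.8 383.3] [ 0.3 -0.1 -1. ]
wrist strainer []
wrist strainer_slot []
wrist hook []
wrist stand []
wrist cup []
wrist cup_rim []
wrist storage_box []
wrist pan []
wrist pan_lid []
```

View pics/scene0.png

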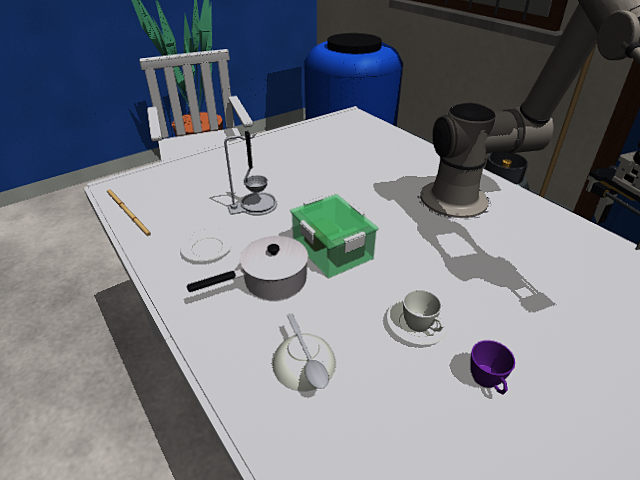

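View pics/top0.png

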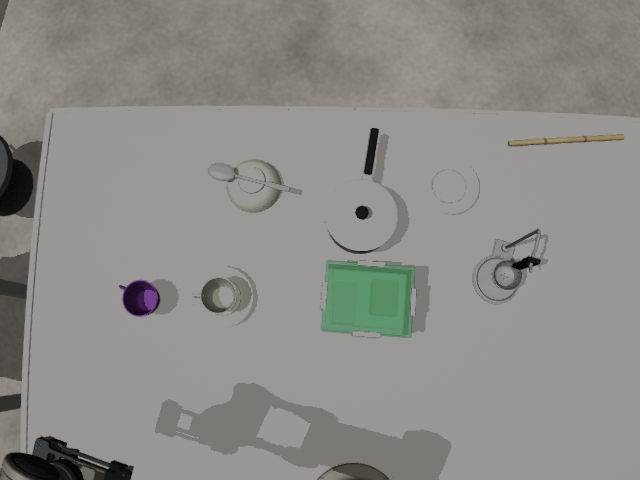

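The scene view shows the hanging strainer on its stand at about (250,165), the white cup on its saucer at (421,310) and a purple look-alike at (491,365). In the top view they are at (510,272), (221,296) and (141,298). The pan (274,265), box (335,235) and spare saucer (207,246) stand between or beside them. The possible cups are the white one (421,310) and the purple one (491,365), and I choose the white one. There is only one strainer and one stand.

```bash
python3 - <<'E'
from h import *
np.set_printoptions(precision=1,suppress=True)
s=capture("scene");t=capture("top")
T=lambda n,a,b:print(n,*tri([(s,a),(t,b)]))
h=tip_of(s,"hook")[0]["centre"];ht=tip_of(t,"hook")[0]["centre"];print(h,ht)
T("hook",h,ht)
print("slot/hook at z", atz(s,tip_of(s,"strainer_slot")[0]["centre"],226), atz(s,h,235.5), atz(t,ht,235.5))
for n,z in(("strainer",72),("stand",0),("cup",5),("cup_rim",71),("storage_box",0),("pan",0),("pan_lid",75)):
    for nm,c in(("s",s),("t",t)):
        print(n,nm,[(atz(c,d["centre"],z),round(d["conf"],2)) for d in tip_of(c,n)[:3]])
for n,z in(("cup",40),("saucer",10)):
  for nm,c in(("s",s),("t",t)):
    for d in trace(c,n)[:3]: print(n,nm,d["rect"],round(d["conf"],2),atz(c,d["rect"][:2],z))
print("upright base",atz(s,(235,210),0),atz(t,(501,248),0))
print("dish",atz(s,(258,203),8),atz(t,(497,280),8))
a=cv2.resize(s["color"][115:225,190:290],(600,660)[:2]) 
b=cv2.resize(t["color"][220:310,465:555],(540,540))
im=np.zeros((540,800,3),np.uint8);im[:,:400]=cv2.resize(s["color"][115:223,200:280],(400,540),interpolation=cv2.INTER_CUBIC);im[:400,400:]=cv2.resize(t["color"][220:310,465:555],(400,400),interpolation=cv2.INTER_CUBIC)
cv2.imwrite("pics/crop1.png",im[:,:,::-1])
E
```

```text
[245.1, 137.4] [531.4, 255.7]
hook [ 549.4 -339.   233.9] [np.float64(1.5426813003651847), np.float64(1.5426813003652347)]
slot/hook at z [ 545.  -336.7  226. ] [ 550.2 -334.   235.5] [ 550.5 -339.4  235.5]
strainer s [(array([ 534.6, -315.2,   72. ]), 0.88), (array([ 791.7, -130.9,   72. ]), 0.19)]
strainer t [(array([ 529. , -337.4,   72. ]), 0.79), (array([656.9,  -7.4,  72. ]), 0.31)]
stand s [(array([ 528.3, -342.9,    0. ]), 0.6)]
stand t [(array([ 539. , -336.5,    0. ]), 0.7)]
cup s [(array([476.5, 308.5,   5. ]), 0.8), (array([473. , 486.6,   5. ]), 0.59)]
cup t [(array([475.3, 316. ,   5. ]), 0.84), (array([468.1, 481.9,   5. ]), 0.74)]
cup_rim s [(array([485. , 309.2,  71. ]), 0.93), (array([475.9, 491.1,  71. ]), 0.92)]
cup_rim t [(array([475.7, 304. ,  71. ]), 0.82), (array([465.9, 482.2,  71. ]), 0.67)]
storage_box s [(array([473.1, -34.7,   0. ]), 0.67), (array([472.5, 311.9,   0. ]), 0.65)]
storage_box t [(array([470.5, -21.2,   0. ]), 0.8)]
pan s [(array([662. ,   0.4,   0. ]), 0.75)]
pan t [(array([474.4, 308.5,   0. ]), 0.25)]
pan_lid s []
pan_lid t [(array([663.6,  -6.5,  75. ]), 0.56)]
cup s [421.9, 310.4, 42.1, 43.0] 0.93 [472.2 306.8  40. ]
cup s [491.9, 367.2, 43.4, 55.2] 0.66 [470.9 495.5  40. ]
cup s [331.8, 235.8, 87.4, 83.2] 0.62 [470.3 -29.   40. ]
cup t [141.2, 297.6, 39.3, 37.9] 0.77 [470.9 491.6  40. ]
cup t [214.2, 297.0, 45.3, 34.7] 0.71 [476.3 320.6  40. ]
saucer s [418.3, 321.8, 69.4, 44.7] 0.61 [480.3 309.4  10. ]
saucer t [225.5, 297.3, 59.0, 58.6] 0.78 [478.3 299.7  10. ]
upright base [ 602.8 -351.4    0. ] [ 604.  -352.3    0. ]
dish [ 530.6 -333.     8. ] [ 526. -337.    8.]
```

View pics/crop1.png

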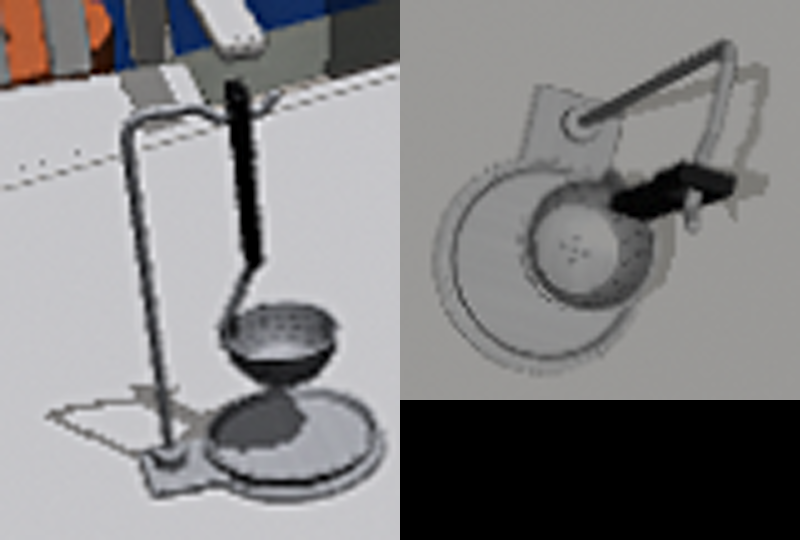

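The crop confirms the strainer: black handle on the hook's rod, bowl over the dish, hook opening away from the upright. The tool's yaw already roughly matches the stand, so I'll go to a viewing place in front of the stand for a wrist-camera measurement.

```bash
cat >> h.py <<'E'
from scipy.spatial.transform import Rotation as Ro
np.set_printoptions(precision=4,suppress=True)
def go(*tg):
    o=get_obs();R=Ro.from_euler('xyz',o["tcp_rot"]).as_matrix();print(o["time"],o["tool_pos"],o["tcp_rot"])
    for x in tg: print("shift m",R.T@(np.array(x)-o["tool_pos"])/1000)
E
python3 - <<'E'
from h import *
s=capture("scene");t=capture("top")
for p in((538.6,230.1),): print("uptop",atz(t,p,240))
print(tri([(s,(226,141)),(t,(538.6,230.1))]))
go((450,0,480),(500,-300,500),(480,-320,500))
E
```

```text
uptop [ 601.6248 -355.642   240.    ]
(array([ 601.3676, -357.7253,  230.611 ]), [np.float64(2.4721360415963223), np.float64(2.472136041596529)])
2.75 [132.8086 507.939  404.7511] [ 3.1415 -0.      2.8858]
shift m [-0.4354 -0.4111 -0.0753]
shift m [-0.5597 -0.6887 -0.0953]
shift m [-0.5454 -0.7131 -0.0953]
```

```bash
python3 -m inch '[[-0.03,-0.025,-0.02,0,1],[-0.06,-0.05,-0.04,0,1],[-0.09,-0.08,-0.06,0,1],[-0.12,-0.11,-0.08,0,1],[-0.15,-0.14,-0.09,0,1],[-0.18,-0.17,-0.09,0,1],[-0.21,-0.2,-0.09,0,1],[-0.24,-0.23,-0.09,0,1]]'; python3 -m inch '[[-0.03,-0.03,0,0,1],[-0.06,-0.06,0,0,1],[-0.09,-0.09,0,0,1],[-0.12,-0.12,0,0,1],[-0.15,-0.15,0,0,1],[-0.18,-0.18,0,0,1],[-0.2,-0.21,0,0,1],[-0.21,-0.24,0,0,1]]';python3 -m inch '[[-0.02,-0.035,0,0,1],[-0.04,-0.07,0,0,1],[-0.06,-0.105,0,0,1],[-0.07,-0.14,0,0,1],[-0.08,-0.175,0,0,1],[-0.08,-0.21,0,0,1],[-0.08,-0.22,0,0,1],[-0.08,-0.22,0,0,1]]'
python3 - <<'E'
from h import *
w=capture("wrist");save(w,"w1.png")
for n in("hook","strainer_slot","strainer","stand"): print(n,[(np.round(d["centre"],1),round(d["conf"],2)) for d in tip_of(w,n)[:3]])
go((540,-337,450))
print([proj(w,p) for p in((540,-337,235.5),(603,-353.5,240),(603,-353.5,0))])
E
```

```text
time: 3.42
tool_pos: [297.8, 238.7, 495.3]
tcp_rot: [3.14, 0.001, 2.886]
contact_force: [1.1, 0.9, -0.2]
grip_width: 91.2
finger_force: 0.0
time: 4.08
tool_pos: [441.4, -47.7, 494.3]
tcp_rot: [-3.141, 0.001, 2.885]
contact_force: [-0.6, -0.2, -0.3]
grip_width: 92.0
finger_force: 0.0
time: 4.75
tool_pos: [461.1, -280.3, 493.9]
tcp_rot: [3.142, -0.001, 2.882]
contact_force: [-0.9, -0.7, -0.0]
grip_width: 91.8
finger_force: 0.0
hook []
strainer_slot [(array([259.5, 367.4]), 0.82)]
strainer [(array([276.1, 268.4]), 0.89)]
stand [(array([610.5, 313.7]), 0.53)]
5.0 [ 462.0596 -276.3605  494.921 ] [3.1413 0.0004 2.8877]
shift m [-0.0907 -0.0391  0.0449]
[array([260.3194, 379.3163]), array([263.7797, 462.9179]), array([284.697 , 307.6295])]
```

View pics/w1.png

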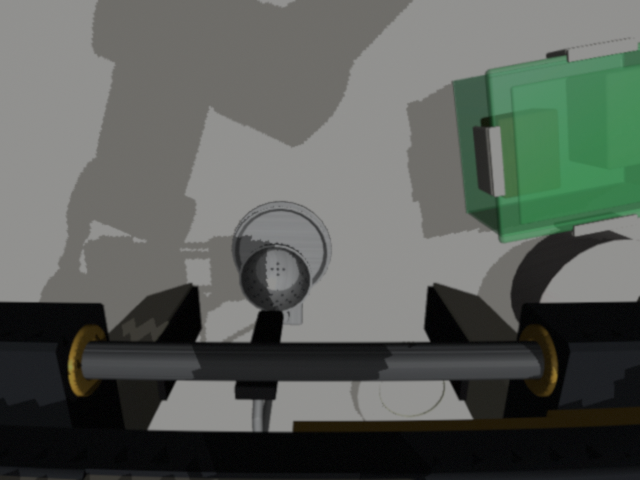

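The wrist view shows the handle end at about (258,390), partly behind the gripper bar, the bowl at (276,275) and the dish at (282,245). This agrees with my estimate of the stand (predicted 260,379). I'll move closer, centre, and measure again.

```bash
python3 -m inch '[[-0.02,-0.01,0,0,1],[-0.04,-0.02,0,0,1],[-0.06,-0.03,0,0,1],[-0.075,-0.039,0,0,1],[-0.075,-0.039,0,0,1],[-0.075,-0.039,0,0,1]]'
python3 - <<'E'
from h import *
w=capture("wrist");save(w,"w2.png");t=capture("top");s=capture("scene")
for n in("hook","strainer_slot","strainer"):
  P=[]
  for c in(w,t,s):
    d=tip_of(c,n)
    if d: P.append((c,d[0]["centre"]));print(n,d[0])
  if len(P)>1: print(n,*tri(P))
go((540,-337,450))
print([proj(w,p) for p in((540,-337,247),(540,-337,235.5),(603,-353.5,240))])
E
```

```text
time: 5.5
tool_pos: [525.1, -333.7, 494.0]
tcp_rot: [3.141, -0.001, 2.887]
contact_force: [0.5, 1.0, 0.1]
grip_width: 91.9
finger_force: 0.0
hook {'centre': [311.4, 275.8], 'conf': 0.96}
hook {'centre': [248.2, 136.5], 'conf': 0.8}
hook [ 540.7947 -338.1412  234.9698] [np.float64(2.395175061960884), np.float64(2.3951750619610457)]
strainer_slot {'centre': [311.3, 264.3], 'conf': 0.69}
strainer {'centre': [313.5, 194.8], 'conf': 0.92}
strainer {'centre': [502.5, 273.9], 'conf': 0.57}
strainer {'centre': [255.6, 188.3], 'conf': 0.71}
strainer [ 532.3115 -334.327    61.3123] [np.float64(2.596210138620809), np.float64(2.0394578832508485), np.float64(0.8620886202152661)]
6.1 [ 524.3241 -334.5866  494.6873] [3.1416 0.0002 2.8857]
shift m [-0.0158  0.0016  0.0447]
[array([314.3954, 278.1046]), array([314.2886, 270.6736]), array([314.0023, 369.4965])]
```

View pics/w2.png

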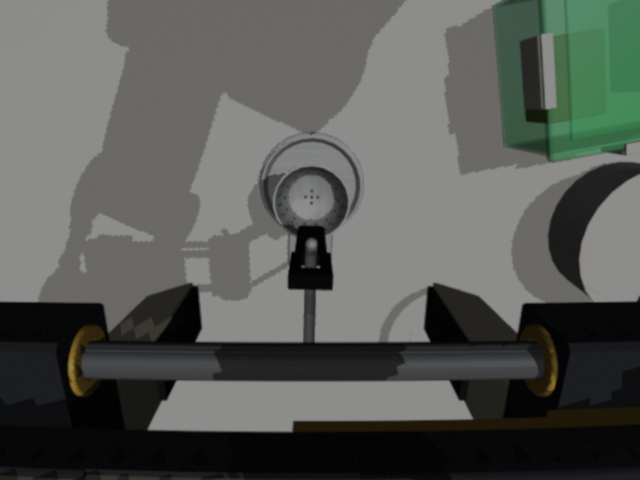

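The handle end is at columns 289–331 (row ~270), the hook tip at (312,243), and the rod runs straight down the picture, so the yaw fits. The fingers' midline is at column ~313, so only about 2 mm of sideways correction is needed. Descending.

```bash
python3 -m inch '[[-0.016,-0.002,0.01,0,1],[-0.016,-0.002,0.03,0,1],[-0.016,-0.002,0.05,0,1],[-0.016,-0.002,0.07,0,1],[-0.016,-0.002,0.09,0,1],[-0.016,-0.002,0.105,0,1],[-0.016,-0.002,0.114,0,1],[-0.016,-0.002,0.114,0,1]]'
python3 -m inch '[[0,0,0,0,1],[0,0,0,0,1]]'
python3 - <<'E'
from h import *
w=capture("wrist");save(w,"w3.png");go((540.5,-338,380.5))
for n in("hook","strainer_slot"): print(n,tip_of(w,n)[:1])
E
```

```text
time: 6.77
tool_pos: [539.2, -340.5, 378.3]
tcp_rot: [3.14, -0.004, 2.886]
contact_force: [0.1, -0.2, 1.1]
grip_width: 91.7
finger_force: 0.0
time: 6.93
tool_pos: [539.6, -340.8, 381.9]
tcp_rot: [-3.141, 0.002, 2.886]
contact_force: [0.5, 0.5, 0.4]
grip_width: 91.7
finger_force: 0.0
6.9833 [ 539.5912 -340.7795  382.0184] [-3.1406  0.0023  2.8858]
shift m [-0.0002  0.0029  0.0015]
hook [{'centre': [318.8, 354.6], 'conf': 0.96}]
strainer_slot [{'centre': [320.3, 330.4], 'conf': 0.59}]
```

View pics/w3.png

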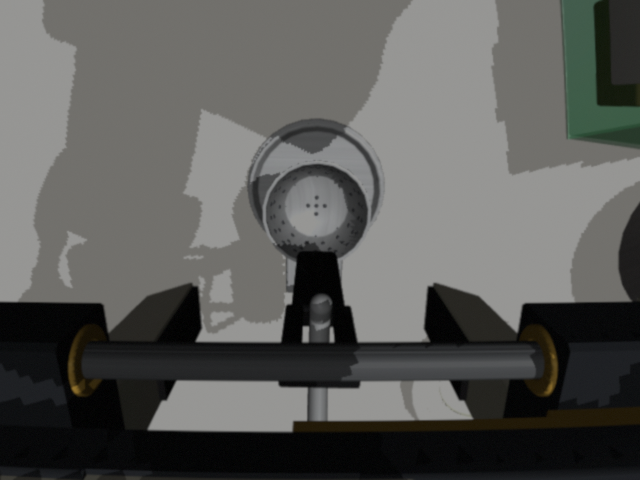

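The handle end is centred at column 319 and the fingers at 313, so I correct about 2 mm back and close.

```bash
python3 -m inch '[[0,0.0022,0.001,0,1],[0,0.0022,0.001,0,1],[0,0.0022,0.001,0,0.5],[0,0.0022,0.001,0,0.35],[0,0.0022,0.001,0,0.3],[0,0.0022,0.001,0,0.25],[0,0.0022,0.001,0,0.1],[0,0.0022,0.001,0,0]]'
python3 -m inch '[[0,0,0,0,0],[0,0,0,0,0],[0,0,0,0,0],[0,0,0,0,0]]'
python3 -m inch '[[0,0,0,0,0],[0,0,0,0,0]]'
```

```text
time: 7.75
tool_pos: [540.0, -338.5, 379.5]
tcp_rot: [3.141, -0.0, 2.886]
contact_force: [0.1, -0.0, -0.5]
grip_width: 56.4
finger_force: 0.0
time: 8.08
tool_pos: [540.0, -338.5, 379.6]
tcp_rot: [3.141, -0.0, 2.886]
contact_force: [-1.0, -0.5, 0.7]
grip_width: 29.6
finger_force: 0.0
time: 8.25
tool_pos: [540.0, -338.5, 379.6]
tcp_rot: [3.142, 0.0, 2.886]
contact_force: [-0.2, -0.3, -0.3]
grip_width: 25.8
finger_force: 29.9
```

```bash
python3 -m inch '[[0,0,-0.003,0,0],[0,0,-0.006,0,0],[0,0,-0.009,0,0],[0,0,-0.012,0,0],[0,0,-0.0145,0,0],[0,0,-0.0145,0,0],[0,0,-0.0145,0,0],[0,0,-0.0145,0,0]]'
python3 - <<'E'
from h import *
w=capture("wrist");save(w,"w4.png");go((540.0,-338.5,394.1))
E
```

```text
time: 8.92
tool_pos: [539.9, -338.4, 394.0]
tcp_rot: [3.141, -0.0, 2.886]
contact_force: [0.5, -0.4, -1.2]
grip_width: 25.8
finger_force: 29.9
8.9667 [ 539.9146 -338.4379  393.8657] [ 3.1413 -0.0003  2.8858]
shift m [-0.0001 -0.     -0.0002]
```

View pics/w4.png

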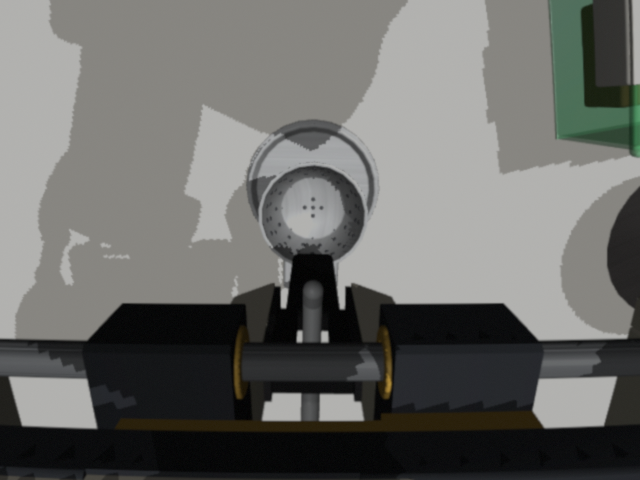

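The strainer is held squarely and has lifted: the bowl is at (313,210), and the hook tip at (313,290) runs through the middle of the slot. The force is about the strainer's weight. I'll slide it off along tool +x.

```bash
python3 -m inch '[[0.004,0,0,0,0],[0.01,0,0,0,0],[0.017,0,0,0,0],[0.024,0,0,0,0],[0.031,0,0,0,0],[0.038,0,0,0,0],[0.045,0,0,0,0],[0.052,0,0,0,0]]'
python3 -m inch '[[0.006,0,0,0,0],[0.011,0,0,0,0],[0.015,0,0,0,0],[0.015,0,0,0,0],[0.015,0,0,0,0]]'
python3 - <<'E'
from h import *
w=capture("wrist");save(w,"w5.png");s=capture("scene")
im=np.zeros((480,800,3),np.uint8);im[:240,:320]=w["color"][::2,::2];im[:,320:]=cv2.resize(s["color"][60:260,180:380],(480,480))
cv2.imwrite("pics/c5.png",im[:,:,::-1])
go((472,-321,460),(500,-17,470),(488,304,470))
E
```

```text
time: 9.63
tool_pos: [488.8, -325.1, 394.2]
tcp_rot: [-3.142, 0.0, 2.886]
contact_force: [0.2, -0.4, -1.8]
grip_width: 25.6
finger_force: 29.9
time: 10.05
tool_pos: [475.1, -321.6, 394.2]
tcp_rot: [-3.142, 0.0, 2.886]
contact_force: [0.6, 0.1, -1.1]
grip_width: 25.8
finger_force: 29.9
10.15 [ 475.3405 -321.6045  394.0428] [3.1416 0.0003 2.8858]
shift m [ 0.0034 -0.0003 -0.066 ]
shift m [ 0.0532  0.3009 -0.076 ]
shift m [ 0.146   0.6085 -0.076 ]
```

View pics/c5.png

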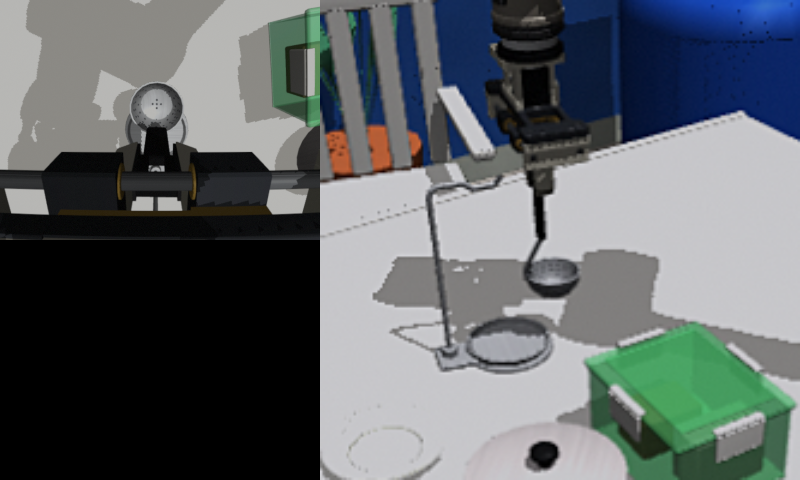

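Free of the hook; the stand is undisturbed. I'll lift and carry over to a hover above the cup.

```bash
python3 -m inch '[[0,0,-0.008,0,0],[0,0,-0.022,0,0],[0,0,-0.038,0,0],[0,0,-0.054,0,0],[0,0,-0.068,0,0],[0,0,-0.076,0,0],[0,0,-0.08,0,0],[0,0,-0.08,0,0]]'
python3 -m inch '[[0.002,0.008,0,0,0],[0.005,0.022,0,0,0],[0.01,0.042,0,0,0],[0.016,0.066,0,0,0],[0.022,0.091,0,0,0],[0.028,0.116,0,0,0],[0.034,0.141,0,0,0],[0.04,0.166,0,0,0]]'
python3 -m inch '[[0.006,0.025,0,0,0],[0.012,0.05,0,0,0],[0.018,0.075,0,0,0],[0.024,0.1,0,0,0],[0.03,0.125,0,0,0],[0.036,0.15,0,0,0],[0.042,0.175,0,0,0],[0.048,0.2,0,0,0]]'
python3 -m inch '[[0.006,0.025,0,0,0],[0.012,0.05,0,0,0],[0.018,0.075,0,0,0],[0.024,0.1,0,0,0],[0.029,0.122,0,0,0],[0.033,0.138,0,0,0],[0.036,0.15,0,0,0],[0.037,0.154,0,0,0]]'
python3 -m inch '[[0.005,0.02,0,0,0],[0.01,0.04,0,0,0],[0.014,0.055,0,0,0],[0.016,0.065,0,0,0],[0.016,0.065,0,0,0],[0.016,0.065,0,0,0]]'
python3 - <<'E'
from h import *
C={n:capture(n) for n in("wrist","top","scene")}
w=C["wrist"];save(w,"w6.png");save(C["scene"],"s6.png")
go((488,301,470))
for n in("cup_rim","strainer","strainer_slot","cup"):
  for k,c in C.items():
    print(n,k,[(np.round(d["centre"],1).tolist(),round(d["conf"],2),atz(c,d["centre"],dict(cup_rim=71,strainer=152,strainer_slot=315,cup=5)[n])) for d in tip_of(c,n)[:2]])
E
```

```text
time: 10.82
tool_pos: [475.2, -321.5, 474.9]
tcp_rot: [-3.141, 0.001, 2.886]
contact_force: [0.2, -0.2, -1.5]
grip_width: 25.4
finger_force: 29.9
time: 11.48
tool_pos: [477.9, -148.3, 473.3]
tcp_rot: [3.141, -0.002, 2.886]
contact_force: [-0.2, 0.2, -1.4]
grip_width: 25.5
finger_force: 29.9
time: 12.15
tool_pos: [481.5, 57.1, 473.5]
tcp_rot: [3.141, -0.002, 2.887]
contact_force: [0.3, -0.5, -1.2]
grip_width: 25.9
finger_force: 29.9
time: 12.82
tool_pos: [484.8, 215.2, 473.5]
tcp_rot: [-3.142, -0.001, 2.888]
contact_force: [0.8, 0.7, -1.9]
grip_width: 25.9
finger_force: 29.9
time: 13.32
tool_pos: [486.7, 279.8, 473.8]
tcp_rot: [-3.141, -0.0, 2.886]
contact_force: [0.6, 0.3, -1.6]
grip_width: 25.8
finger_force: 29.9
13.4667 [486.8409 279.1762 474.1572] [-3.1412  0.0001  2.8847]
shift m [0.0044 0.0214 0.0041]
cup_rim wrist [([339.7, 184.9], 0.76, array([482.6024, 305.1593,  71.    ]))]
cup_rim top [([220.4, 295.3], 0.52, array([478.2056, 300.9865,  71.    ])), ([140.6, 297.7], 0.48, array([468.5985, 483.1027,  71.    ]))]
cup_rim scene [([420.5, 303.1], 0.88, array([483.8318, 307.5197, 
[... 332 characters left out ...]
([311.6, 337.9], 0.64, array([488.5671, 278.0758, 315.    ]))]
strainer_slot top [([362.1, 216.5], 0.19, array([607.4435,   4.4984, 315.    ]))]
strainer_slot scene [([427.0, 203.2], 0.72, array([485.9722, 278.8331, 315.    ])), ([274.0, 257.3], 0.44, array([799.4514, 246.1489, 315.    ]))]
cup wrist [([332.2, 171.6], 0.64, array([479.4026, 301.9842,   5.    ])), ([504.8, 117.4], 0.57, array([469.2614, 486.6312,   5.    ]))]
cup top [([149.6, 300.3], 0.66, array([467.442 , 481.8979,   5.    ])), ([222.1, 298.6], 0.56, array([475.4851, 308.4091,   5.    ]))]
cup scene [([482.2, 375.1], 0.93, array([474.7491, 484.9598,   5.    ])), ([416.5, 323.5], 0.83, array([483.5366, 307.8675,   5.    ]))]
```

View pics/w6.png

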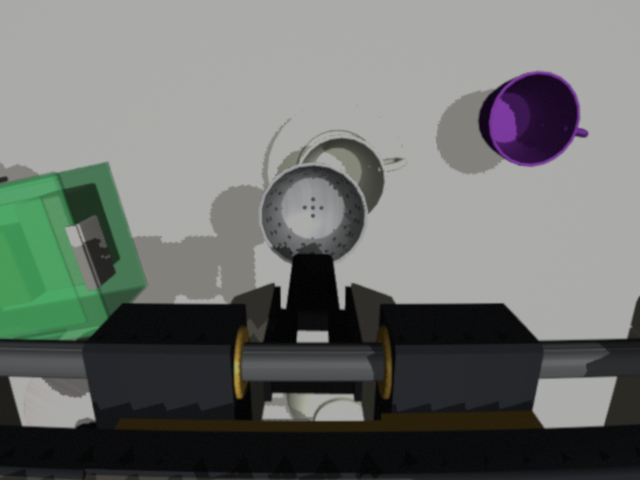

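The wrist view shows the strainer bowl at (313,213) held square and the white cup behind it at about (340,180), with its handle at (393,161). The purple look-alike is away at (532,118). I'll back off 60 mm for an unobstructed view of the cup and fit its rim circle numerically in three views, with the bowl as a bias check.

```bash
python3 -m inch '[[0,-0.01,0,0,0],[0,-0.025,0,0,0],[0,-0.045,0,0,0],[0,-0.06,0,0,0],[0,-0.068,0,0,0],[0,-0.07,0,0,0],[0,-0.07,0,0,0],[0,-0.07,0,0,0]]'
cat >> h.py <<'E'
def circ(c,target,near,z,r):
    best=None;rng=np.random.default_rng(0)
    for d in trace(c,target)[:4]:
        m=np.ascontiguousarray(d["pixels"]).astype(np.uint8)
        k=max(cv2.findContours(m,cv2.RETR_EXTERNAL,cv2.CHAIN_APPROX_NONE)[0],key=len)[:,0]
        P=np.array([atz(c,p,z)[:2] for p in k.astype(float)])
        cen=d["rect"][:2]
        if np.linalg.norm(P.mean(0)-near)>60: continue
        b=(0,None)
        for _ in range(600):
            p,q=P[rng.choice(len(P),2,replace=False)];h=(q-p)/2;L=np.linalg.norm(h)
            if L<10 or L>r: continue
            n=np.array([-h[1],h[0]])/L*np.sqrt(r*r-L*L)
            for C in((p+q)/2+n,(p+q)/2-n):
                i=abs(np.linalg.norm(P-C,axis=1)-r)<1.3
                if i.sum()>b[0]: b=(i.sum(),C,i)
        if b[1] is None: continue
        from scipy.optimize import least_squares
        Q=P[b[2]];f=least_squares(lambda v:np.linalg.norm(Q-v[:2],axis=1)-v[2],[*b[1],r])
        g=least_squares(lambda v:np.linalg.norm(Q-v,axis=1)-r,b[1])
        print(target,round(d["conf"],2),"inl",b[0],"/",len(P),"fixed r",g.x,"free",f.x)
E
cat > m.py <<'E'
from h import *
o=get_obs();R=Ro.from_euler('xyz',o["tcp_rot"]).as_matrix()
b=o["tool_pos"]+R@np.array([12.5,0,322]);print("TCP",o["tool_pos"],"bowl kin",b)
for n in("wrist","top","scene"):
    c=capture(n);print(n);save(c,f"m_{n}_{o['time']:.1f}.png")
    circ(c,"cup",np.array([477,304]),71,42)
    circ(c,"strainer",b[:2],b[2]+32,36)
E
python3 m.py
```

```text
time: 14.73
tool_pos: [469.1, 212.6, 474.2]
tcp_rot: [3.141, 0.0, 2.886]
contact_force: [1.3, 0.3, -1.0]
grip_width: 25.8
finger_force: 29.9
TCP [469.1225 212.6278 474.2148] bowl kin [457.1562 215.9707 152.2119]
wrist
cup 0.86 inl 223 / 284 fixed r [479.5949 306.1337] free [479.5935 306.1345  41.5166]
strainer 0.55 inl 241 / 510 fixed r [460.4314 214.3203] free [460.0949 214.5412  35.272 ]
top
cup 0.49 inl 20 / 42 fixed r [481.6409 308.8373] free [485.4923 308.8805  45.6849]
scene
cup 0.92 inl 54 / 131 fixed r [480.1481 308.0341] free [479.8735 307.8014  41.6672]
```

```bash
python3 -m inch '[[0,0.008,0,0,0],[0.001,0.023,0,0,0],[0.002,0.043,0,0,0],[0.003,0.064,0,0,0],[0.0033,0.081,0,0,0],[0.0033,0.091,0,0,0],[0.0033,0.0937,0,0,0],[0.0033,0.0937,0,0,0]]'
python3 -m inch '[[0,0,0.006,0,0],[0,0,0.016,0,0],[0,0,0.028,0,0],[0,0,0.038,0,0],[0,0,0.046,0,0],[0,0,0.05,0,0],[0,0,0.05,0,0],[0,0,0.05,0,0]]'
python3 m.py
```

```text
time: 15.85
tool_pos: [489.6, 304.4, 473.7]
tcp_rot: [-3.141, -0.0, 2.887]
contact_force: [0.7, 0.3, -1.3]
grip_width: 25.8
finger_force: 29.9
time: 16.52
tool_pos: [489.6, 303.8, 424.2]
tcp_rot: [3.141, 0.0, 2.886]
contact_force: [-0.2, -0.3, -1.5]
grip_width: 25.6
finger_force: 29.9
TCP [489.6368 303.7693 424.1681] bowl kin [477.5772 306.9578 102.1671]
wrist
cup 0.87 inl 132 / 294 fixed r [481.0694 306.0979] free [479.992  306.3697  41.0941]
strainer 0.87 inl 191 / 504 fixed r [481.5657 305.5504] free [480.905  305.6347  35.2556]
top
scene
cup 0.96 inl 35 / 132 fixed r [480.4442 308.3565] free [480.2449 308.2068  41.7469]
strainer 0.71 inl 35 / 177 fixed r [482.8544 309.8703] free [482.8267 309.8226  35.9349]
```

Bowl and cup centres agree within about 1–2 mm in both views. Lowering to about 10 mm above the rim.

```bash
python3 -m inch '[[0.001,0,0.003,0,0],[0.001,0,0.007,0,0],[0.001,0,0.012,0,0],[0.001,0,0.016,0,0],[0.001,0,0.019,0,0],[0.001,0,0.0205,0,0],[0.001,0,0.0205,0,0],[0.001,0,0.0205,0,0]]'
python3 m.py
python3 - <<'E'
from h import *
import glob
s=cv2.imread(sorted(glob.glob('pics/m_scene_*.png'))[-1]);w=cv2.imread(sorted(glob.glob('pics/m_wrist_*.png'))[-1])
im=np.zeros((600,800,3),np.uint8);im[:,:450]=cv2.resize(s[200:360,360:480],(450,600),interpolation=cv2.INTER_CUBIC);im[:263,450:]=cv2.resize(w,(350,263));
im[263:,450:]=cv2.resize(s,(350,337));cv2.imwrite('pics/f.png',im)
c=capture("scene");b=np.array([477.3,306.6])
# rim top/bottom of bowl rows expected for gap
for d in trace(c,"strainer")[:1]+trace(c,"cup")[:1]:print(d["rect"],d["conf"])
print([proj(c,(480,307,z)) for z in(71,81,113)])
E
```

```text
time: 17.63
tool_pos: [488.6, 304.2, 403.6]
tcp_rot: [3.142, -0.0, 2.886]
contact_force: [-0.6, 0.3, -0.5]
grip_width: 25.8
finger_force: 29.9
TCP [488.6192 304.1512 403.5879] bowl kin [476.5277 307.3396  81.5881]
wrist
cup 0.91 inl 149 / 340 fixed r [480.799  306.6351] free [479.6678 306.8544  41.0637]
strainer 0.81 inl 246 / 505 fixed r [479.9332 306.0177] free [479.6088 306.0511  35.3896]
strainer 0.47 inl 151 / 334 fixed r [471.3044 308.7192] free [470.3792 308.9079  35.2331]
top
scene
cup 0.96 inl 30 / 129 fixed r [506.4204 340.7119] free [506.3628 340.6925  42.0871]
strainer 0.6 inl 28 / 168 fixed r [491.6218 311.2986] free [491.6164 311.2858  36.0161]
[425.8, 267.6, 35.7, 72.6] 0.82
[423.7, 310.6, 43.0, 33.5] 0.98
[array([421.5624, 302.2078]), array([422.2337, 298.9684]), array([424.4372, 288.3102])]
```

View pics/f.png

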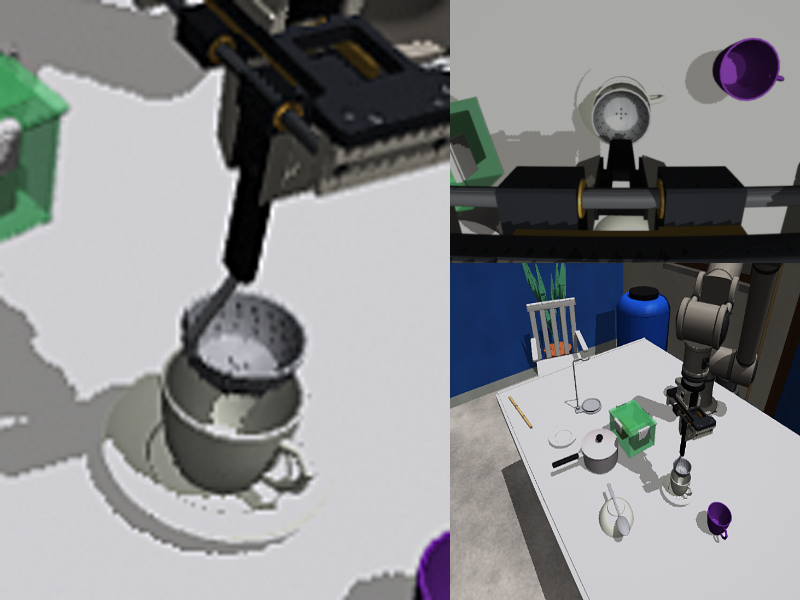

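The last picture shows the bowl level and concentric over the white cup. The bowl rim is centred at scene (425.3,288.3) against an expected (424.4,288.3), the gap is about 10 mm, and everything else is in place. I'll let it settle and hand in.

```bash
python3 -m inch '[[0,0,0,0,0],[0,0,0,0,0],[0,0,0,0,0],[0,0,0,0,0],[0,0,0,0,0],[0,0,0,0,0]]'; python3 -c "
from plant import *
print(close_job())"
```

```text
time: 18.73
tool_pos: [488.6, 304.1, 403.6]
tcp_rot: [3.142, -0.0, 2.886]
contact_force: [-0.2, 0.2, -2.1]
grip_width: 26.0
finger_force: 29.9
the job is handed in; nothing more can be done
None
```

The strainer is off its hook and held still, level and centred to about 1–2 mm over the white teacup, about 10 mm above the rim; I saw no contact with anything on the way, and the job was handed in at about 19 s.

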